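Clamp the vacuum lifter onto a quarter glass

ROBOT

A 6-joint arm with a two-finger parallel gripper is mounted at the origin on the work surface. World frame = base frame: x ahead of the robot, y to its left, z up, the work surface at z = 0. Lengths are in m, angles in rad, forces in N, time in s.
With the tool pointing down it reaches from about 0.375 to 0.975 m from the base axis. Payload 3.8 kg.
Tool frame: the origin (TCP) lies midway between the tips of the shut fingers; the grasp point (between the pads) lies 19 mm behind it; z points along the fingers, y is the direction in which the jaws open and shut (so a half turn about z gives the same grasp; the last joint's range is limited). The gripper opens to 85 mm and grips with 20 to 120 N. Pads are 22 mm wide; open, the fingers measure 114 mm over their backs; the gripper's body (76 mm by 85 mm) begins 54 mm behind the grasp point. The pads swing forward as they close: fully open they stand 13 mm farther back than shut.
Start: joints at [-1.356, 0.264, 1.604, -0, 1.274, -0.037], TCP at [0.168, -0.654, 0.231] pointing down, gripper open.
Joint ranges: [-2.63, 2.63], [-0.94, 2.18], [0.31, 2.57], [-1.31, 4.45], [0, 2.66], [-2.55, 2.55]. Speed limits (rad/s): [2.57, 2.57, 3.14, 3.14, 3.14, 3.14].

INTERFACE

Orientations are given as a rotation vector (axis times angle).
In Python, from workcell import bot gives the robot as it stands. The module is installed in compiled form; this text tells all that it offers.
- The arm moves only by the tool play_rows, never from a script. Its argument "series" is a list of rows, each an object with "translation": the shift along the tool's x, y, z in m, a list of three; "spin": the turn about the tool's z in units of 5 degrees (1.0 is 5 degrees). In form: [{"translation": [dx, dy, dz], "spin": spin}, ...]. A call has 1 to 5 rows; each row shifts and turns the commanded pose from where the row before left it, along the tool's axes as they then stand; what a row does not reach is not made up. A row lasts 1/10 s, in which the tool goes at most 50 mm and 8.59 degrees, less where a joint would pass 70% of its speed; a pose out of reach is approached as far as the arm can. A call is refused whole if a number of a shift passes 0.05 or a number of a turn 1, either way. A call with a gripper value outside its range is refused whole. "jaw" is the gripper's target within -1 to 1 (fully open at 1, half-way at 0, shut at -1), set as the call begins (left out, the last holds). The fingers move at their own pace and stop on an object; "force" is the grip in N (left out, the last holds). Time passes only in rows, so rows that do not move let the fingers close. It gives the time, the measured TCP pose, the force and the opening at its end, in the units of the state.
- bot.read_state(): the state, without advancing time (a new reading comes with each control period).
- bot.read_camera(name): name is "scene" or "top" or "wrist"; returns the picture (384x512x3 uint8, blue, green, red); there is no depth.
- bot.get_calibration(name): a dict with "fov_y" (degrees; the focal length in pixels is half the picture's height over the tangent of half this angle, whatever the lens; pixels are square), "cx", "cy" (the principal point, pixels), "R" (3x3) and "t" (3): a world point X has camera coordinates R X + t. Camera axes: x right, y down, z forward; pixel columns grow to the right and rows downward; lengths in m; the calibration is good to about 2 mm. A picture is of the moment at which its call begins: read the wrist's pose just before it. get_calibration takes no time and is no camera call; for the wrist camera it gives the pose at the moment of the call.
- bot.finish_job(): hands the job in, once; it reports no verdict.
The state is a dict: "time": time; "q": joint angles; "joint_vel": joint speeds; "joint_torque": joint torques, N m; "tool_pos": TCP position; "tcp_rot": TCP orientation; "wrist_force": force on the tool from outside, world axes, zero at the start; "torque": the same for the moment, N m; "width": opening from 0.0 (shut) to 1.0 (fully open).
Only numpy, scipy, OpenCV 4.12 (cv2) and the standard library are available. Lean on these libraries where they do the work, as an engineer would, in place of code of your own. Each camera call takes 0.05 s, during which the arm holds its last target. There are 200 camera calls.

TASK

The car's quarter glass lying on the felt bearers is about to be carried to the car. Take the two-cup vacuum lifter by its handle, set it down gently on the middle of the glass, lined up with the glass's long side, with both levers still standing up, and then fold both levers fully down so that the two cups grip. Leave the other things on the bench where they are.

Things in the scene. Friction and masses are not known exactly. Their poses are not given: they have to be found in the camera images.
- lifter: Two-cup vacuum lifter, 0.56 to 0.84 kg, 358 mm long (x), 118 mm wide, loose, the same either way round. Origin: centre of its underside, z up. Two black rubber cups, 118 mm wide, 14 mm high, centred at x = +-120 mm, with aluminium heads up to 33 mm high. A spine 34 mm wide, top at 28 mm, joins the heads. Lever cheeks stand on the heads' outer sides, to 52 mm high, at y = +-19 to 24 mm.
- lifter_handle (a point): Centre of the lifter's handle, 60 mm above its underside: a straight bar along the lifter's x with a black rubber grip 98 mm long, 31 mm wide (y) and 26 mm high, held by posts whose outer faces lie at x = +-65 mm; free underneath. Same axes as the lifter.
- lever_a (a joint): Black paddle over the cup at the lifter's +x end, 78 mm from pin to tip, 34 mm wide, 7 mm thick. Pin along the lifter's y at x = +148 mm, 44 mm above the underside. In rad: 0 = fully down, level over the cup, tip towards the handle (x = +70 mm); grows as the tip swings up and outwards; 1.5 = upright, the stop. Starts 1.05 to 1.4. Stiff hinge, 0.11 N m (2 N at 55 mm), no spring: stays where left.
- lever_b (a joint): The same lever over the cup at the lifter's -x end, mirrored: pin at x = -148 mm, 44 mm above the underside, tip at x = -70 mm when folded down (0), upright at 1.5. Starts at 1.05 to 1.4. Same stiff hinge.
- lever_a_tip (a point): The end of lever_a's paddle, mid-thickness, mid-width.
- lever_b_tip (a point): The end of lever_b's paddle, mid-thickness, mid-width.
- glass: Green-tinted quarter glass of a car with a black border, a rounded trapezium 310 mm (x) by 520 mm (y, the long side; 420 mm along the far edge), 5 mm thick, lying flat on two grey felt-wrapped bearers; does not slide. Origin: under the middle of the glass on the bench top, z up. Its upper face is 45 mm above the bench.
- glass_mid (a point): The middle of the glass, on its upper face; same axes as the glass (y along the long side).
- one_cup_lifter: Bystander: a smaller lifter with a single 118 mm cup, 94 mm high. Origin under its centre.
- primer: Bystander: small white bottle with a black cap, 38 mm across, 85 mm high, standing about 110 mm to the +y side of the lifter's handle. Origin under its centre.
- tape: Bystander: roll of tape lying flat, 96 mm across, 24 mm high, beside the lifter's -x half, on its +y side. Origin under its centre.
- cartridge: Bystander: standing sealant cartridge, 50 mm across, 232 mm high. Origin under its centre.
- screwdriver: Bystander: black-handled screwdriver lying on the bench, well to the left.
- pry_tool: Bystander: grey plastic trim tool, 220 mm long, 38 mm wide, 8 mm high, lying along the lifter on its -y side.

How it is judged:
By the outcome, as a careful person would: the job done as asked, in the order asked, and still so for the second after the job is handed in, with the robot touching nothing.
It also fails if it takes over 54 s, if anything falls off the work surface, if the arm or the gripper's body presses on something with over 40 N, if the wrist force passes 120 N, or if a joint passes its speed limit or range.

## Working session

There is one attempt and no reset: what is moved stays moved. The work goes in short steps, Python scripts to look and compute and a tool call to move; the robot and the scene stay as the last step left them, time stands still between calls to the robot, and variables do not carry over. Pictures are saved under pics/ and viewed, about 8 in all and at most 12, crops included, and the job is handed in when it is done.

Besides the shell and the picture viewer there is one more tool, called after "Emit:" as name(argument=value, ...), one argument or row to a line, values as JSON. play_rows: Moves the arm, as the interface text tells. Its arguments: {"type":"object","properties":{"series":{"type":"array","items":{"type":"object","properties":{"translation":{"type":"array","items":{"type":"number"}},"spin":{"type":"number"}}}},"jaw":{"type":"number"},"force":{"type":"number"}},"required":["series"]}

```bash
mkdir -p pics; cat > h.py <<'E'
import numpy as np, cv2
from workcell import bot
def cam(n):
    c=bot.get_calibration(n); f=192/np.tan(np.radians(c["fov_y"])/2)
    return f,c["cx"],c["cy"],np.array(c["R"]),np.array(c["t"])
def px2w(c,u,v,z):
    f,cx,cy,R,t=c; o=-R.T@t; d=R.T@np.array([(u-cx)/f,(v-cy)/f,1]); return o+d*(z-o[2])/d[2]
def w2px(c,X):
    f,cx,cy,R,t=c; p=R@np.array(X)+t; return np.array([cx+f*p[0]/p[2],cy+f*p[1]/p[2]])
E
python3 - <<'E'
from h import *
print(bot.read_state())
for n in("scene","top"):
    c=cam(n);print(n,c[0],(-c[3].T@c[4]).round(3),c[3].round(2).tolist())
    cv2.imwrite(f"pics/{n}0.png",cv2.resize(bot.read_camera(n),(800,600)))
E
```

```text
{'time': 0.0, 'q': array([-1.35590052e+00,  2.64737233e-01,  1.60534050e+00, -2.14686231e-05,
        1.27366991e+00, -3.69222018e-02]), 'joint_vel': array([ 4.82512837e-04, -5.73762824e-04,  3.12879662e-05,  1.19748884e-03,
       -7.62979747e-04,  2.97475379e-03]), 'joint_torque': array([ 2.00439485e-03, -5.15106726e+01, -3.67317402e+01,  2.01888574e-04,
        1.31152302e-02, -1.03682967e-05]), 'tool_pos': array([ 0.16801315, -0.65302978,  0.22999082]), 'tcp_rot': array([-3.11459466e+00, -3.94251012e-01,  3.32706265e-04]), 'wrist_force': array([-0.28175663, -0.14048847, -0.27504505]), 'torque': array([ 0.01484343, -0.04754273, -0.01998083]), 'width': 1.0011094986842595}
scene 399.9015133978101 [1.309 0.735 0.922] [[-0.68, 0.74, -0.02], [0.47, 0.42, -0.78], [-0.56, -0.53, -0.63]]
top 379.2731674927809 [ 0.452 -0.012  1.779] [[0.0, -1.0, -0.01], [-1.0, -0.0, -0.05], [0.05, 0.01, -1.0]]
```

View pics/top0.png

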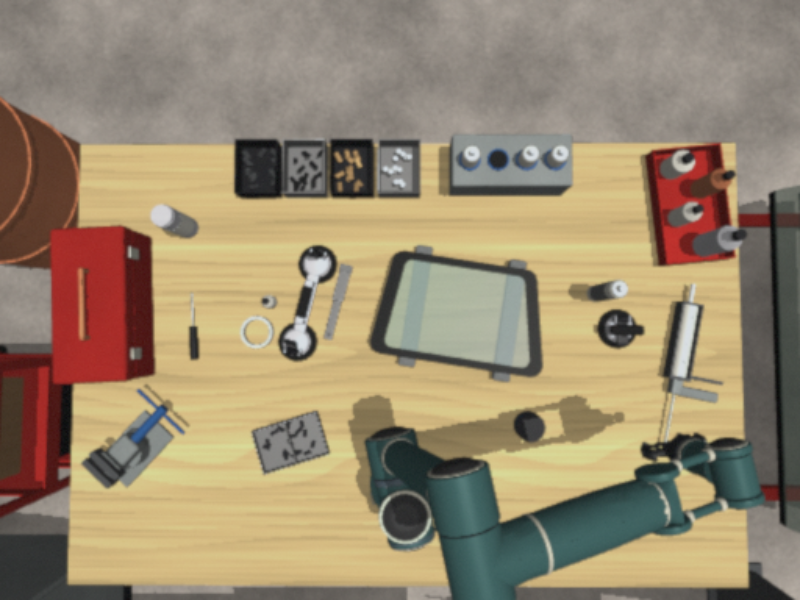

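View pics/scene0.png

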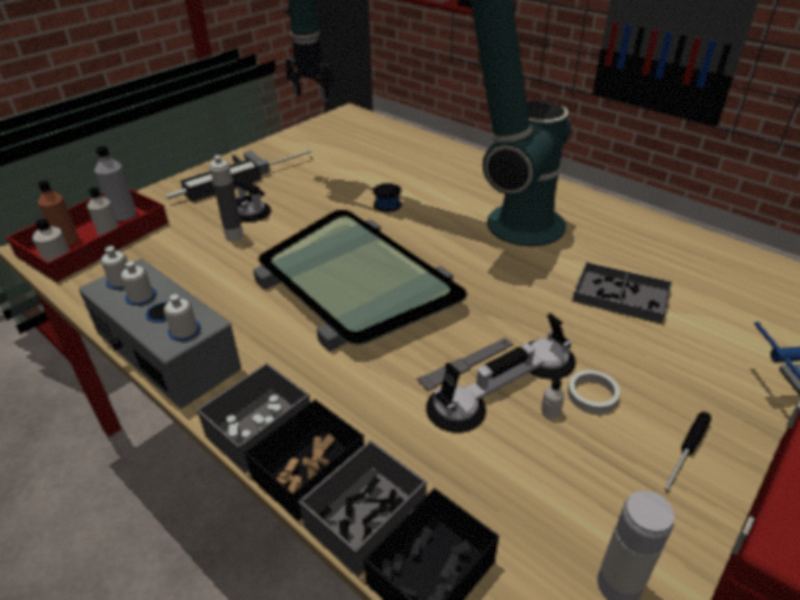

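The top view shows the lifter with cups at about (318,264) and (297,341), and the glass centred at about (458,313) with its long side nearly along world y. Both levers stand up in the scene view. Next I'll measure these positions.

```bash
python3 - <<'E'
from h import *
c=cam("top"); im=bot.read_camera("top"); g=im.max(2)
m=(g<75).astype(np.uint8)
cs,_=cv2.findContours(m,cv2.RETR_EXTERNAL,cv2.CHAIN_APPROX_NONE)
for k in cs:
    a=cv2.contourArea(k); x,y,w,h=cv2.boundingRect(k)
    if a<60 or not(180<x+w/2<420 and 145<y+h/2<250): continue
    (u,v),r=cv2.minEnclosingCircle(k); print("blob",a,(x,y,w,h),(u,v,r),px2w(c,u,v,.014).round(3))
    if w>80:
        P=np.array([px2w(c,p[0][0],p[0][1],.045)[:2] for p in k])
        (ce,sz,an)=cv2.minAreaRect((P*1000).astype(np.float32)); print("rect",ce,sz,an)
        hull=cv2.convexHull((P*1000).astype(np.float32)); ap=cv2.approxPolyDP(hull,12,True)[:,0]; print(ap.round(0).tolist())
        M=cv2.moments(hull); print("centroid",M["m10"]/M["m00"],M["m01"]/M["m00"])
E
```

```text
blob 128.0 (179, 208, 23, 22) (190.13877868652344, 218.24143981933594, 11.660114288330078) [0.415 0.322 0.014]
blob 400.5 (383, 199, 28, 23) (396.5, 210.0, 13.82941722869873) [ 0.454 -0.635  0.014]
blob 83.0 (190, 184, 9, 19) (194.37930297851562, 192.86207580566406, 9.241552352905273) [0.533 0.303 0.014]
blob 74.0 (377, 182, 13, 10) (383.2727355957031, 187.18182373046875, 6.3831868171691895) [ 0.56  -0.576  0.014]
blob 6497.5 (237, 161, 109, 79) (294.47515869140625, 204.94227600097656, 58.995079040527344) [ 0.477 -0.163  0.014]
rect (502.0655212402344, -165.02932739257812) (497.4415283203125, 313.6988830566406) 79.89346313476562
[[665.0, 34.0], [422.0, 102.0], [395.0, 93.0], [327.0, -253.0], [332.0, -384.0], [550.0, -382.0], [619.0, -365.0], [674.0, -44.0]]
centroid 496.77591046187496 -157.13108975150374
blob 108.5 (192, 158, 23, 23) (202.9693145751953, 168.8140869140625, 11.540936470031738) [0.646 0.264 0.014]
```

```bash
python3 - <<'E'
from h import *
c=cam("top"); im=bot.read_camera("top"); g=im.max(2)
m=(g<60).astype(np.uint8); m[:, :225]=0; m[:,360:]=0; m[:150]=0; m[250:]=0
cs,_=cv2.findContours(m,cv2.RETR_EXTERNAL,cv2.CHAIN_APPROX_NONE)
k=max(cs,key=cv2.contourArea); f=np.zeros_like(m); cv2.drawContours(f,[k],-1,1,-1)
f=cv2.morphologyEx(f,cv2.MORPH_OPEN,cv2.getStructuringElement(cv2.MORPH_ELLIPSE,(17,17)))
k=max(cv2.findContours(f,cv2.RETR_EXTERNAL,cv2.CHAIN_APPROX_NONE)[0],key=cv2.contourArea)
P=np.array([px2w(c,p[0][0],p[0][1],.045)[:2] for p in k])*1000
ce,sz,an=cv2.minAreaRect(P.astype(np.float32)); print(ce,sz,an)
h=cv2.approxPolyDP(cv2.convexHull(k),3,True)[:,0]
for i in range(len(h)):
    A,B=h[i],h[(i+1)%len(h)]
    if np.hypot(*(B-A))<25: continue
    a,b=[px2w(c,*q,.045)[:2]*1000 for q in(A,B)]
    n=np.array([-(b-a)[1],(b-a)[0]])/np.hypot(*(b-a)); t=(P-a)@(b-a)/((b-a)@(b-a))
    s=P[(abs((P-a)@n)<8)&(t>.1)&(t<.9)]
    l=cv2.fitLine(s.astype(np.float32),cv2.DIST_HUBER,0,.01,.01).ravel(); print("edge",a.round(),b.round(),np.degrees(np.arctan2(l[1],l[0])).round(1),l[2:].round(1))
o=cv2.resize(im[145:255,170:360],None,fx=4,fy=4,interpolation=cv2.INTER_CUBIC)
cv2.polylines(o,[((k-[170,145])*4+2).astype(np.int32)],True,(0,0,255),1)
cv2.imwrite("pics/crop.png",o)
E
```

```text
Traceback (most recent call last):
ValueError: max() iterable argument is empty
```

```bash
cat > g.py <<'E'
from h import *
c=cam("top"); im=bot.read_camera("top"); g=im.max(2)
m=(g<80).astype(np.uint8); m[:, :225]=0; m[:,360:]=0; m[:150]=0; m[250:]=0
m=cv2.morphologyEx(m,cv2.MORPH_CLOSE,np.ones((3,3),np.uint8))
cs,_=cv2.findContours(m,cv2.RETR_EXTERNAL,cv2.CHAIN_APPROX_NONE)
k=max(cs,key=cv2.contourArea); f=np.zeros_like(m); cv2.drawContours(f,[k],-1,1,-1)
f=cv2.morphologyEx(f,cv2.MORPH_OPEN,cv2.getStructuringElement(cv2.MORPH_ELLIPSE,(17,17)))
k=max(cv2.findContours(f,cv2.RETR_EXTERNAL,cv2.CHAIN_APPROX_NONE)[0],key=cv2.contourArea)
P=np.array([px2w(c,p[0][0],p[0][1],.045)[:2] for p in k])*1000
ce,sz,an=cv2.minAreaRect(P.astype(np.float32)); print(ce,sz,an)
h=cv2.approxPolyDP(cv2.convexHull(k),3,True)[:,0]
for i in range(len(h)):
    A,B=h[i],h[(i+1)%len(h)]
    if np.hypot(*(B-A))<25: continue
    a,b=[px2w(c,*q,.045)[:2]*1000 for q in(A.astype(float),B.astype(float))]
    n=np.array([-(b-a)[1],(b-a)[0]])/np.hypot(*(b-a)); t=(P-a)@(b-a)/((b-a)@(b-a))
    s=P[(abs((P-a)@n)<8)&(t>.1)&(t<.9)]
    l=cv2.fitLine(s.astype(np.float32),cv2.DIST_HUBER,0,.01,.01).ravel(); print("edge",a.round(),b.round(),np.degrees(np.arctan2(l[1],l[0])).round(1),l[2:].round(1))
o=cv2.resize(im[145:255,170:360],None,fx=4,fy=4,interpolation=cv2.INTER_CUBIC)
cv2.polylines(o,[((k-[170,145])*4+2).astype(np.int32)],True,(0,0,255),1)
cv2.imwrite("pics/crop.png",o)
E
python3 g.py
```

```text
(501.418212890625, -162.4649658203125) (494.5427551269531, 306.1708984375) 81.10790252685547
edge [674. -49.] [ 619. -360.] 81.4 [ 646.  -202.9]
edge [ 555. -382.] [ 341. -384.] 3.0 [ 447.4 -385.6]
edge [ 323. -334.] [390.  79.] 81.2 [ 356.5 -123.6]
edge [440.  97.] [660.  34.] -15.3 [549.7  65.5]
```

View pics/crop.png

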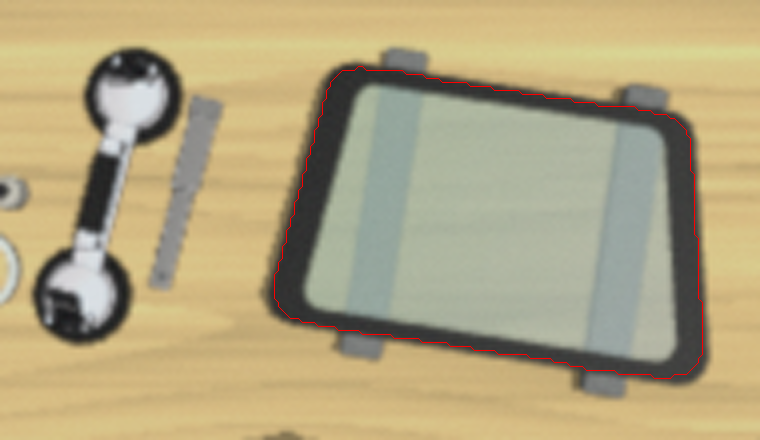

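The contour gives these estimates:

| Item | Position (m) | Direction |
|---|---|---|
| Glass middle | about (0.502, -0.158) | y axis at 81.2° |
| Lifter centre | about (0.530, 0.293) | x axis at -14.1° |

Cup spacing measures 238 mm against a nominal 240 mm. I'll travel over the glass first, for a look, on the way to the lifter.

Emit:
play_rows(
  series=[
    {"translation":[0,0,-0.03],"spin":1},
    {"translation":[0,0,-0.03],"spin":1},
    {"translation":[0,0,-0.03],"spin":1},
    {"translation":[0,0,-0.03],"spin":1},
    {"translation":[0,0,-0.03],"spin":1},
  ],
  jaw=1,
)

```text
time: 0.75
tool_pos: [0.1681, -0.6535, 0.3823]
tcp_rot: [-3.127, 0.295, 0.0]
wrist_force: [0.1, -0.3, 0.1]
width: 1.003
```

Emit:
play_rows(
  series=[
    {"translation":[0,0,-0.02],"spin":0.7},
    {"translation":[0.016,-0.045,0],"spin":0},
    {"translation":[0.016,-0.045,0],"spin":0},
    {"translation":[0.016,-0.045,0],"spin":0},
    {"translation":[0.016,-0.045,0],"spin":0},
  ],
)

```text
time: 1.25
tool_pos: [0.2746, -0.4931, 0.4011]
tcp_rot: [-3.118, 0.386, -0.0]
wrist_force: [-0.3, 0.0, -1.0]
width: 1.0
```

Emit:
play_rows(
  series=[
    {"translation":[0.016,-0.045,0],"spin":0},
    {"translation":[0.016,-0.045,0],"spin":0},
    {"translation":[0.016,-0.045,0],"spin":0},
    {"translation":[0.016,-0.045,0],"spin":0},
    {"translation":[0.016,-0.045,0],"spin":0},
  ],
)

```text
time: 1.75
tool_pos: [0.4069, -0.2941, 0.4014]
tcp_rot: [3.118, -0.385, 0.001]
wrist_force: [0.8, 0.1, -0.0]
width: 1.0
```

Emit:
play_rows(
  series=[
    {"translation":[0.016,-0.045,0],"spin":0},
    {"translation":[0.016,-0.045,0],"spin":0},
    {"translation":[0.016,-0.045,0],"spin":0},
    {"translation":[0,0,0],"spin":0},
    {"translation":[0,0,0],"spin":0},
  ],
)

```text
time: 2.25
tool_pos: [0.486, -0.1756, 0.4011]
tcp_rot: [3.118, -0.38, -0.001]
wrist_force: [-0.2, -0.7, 0.1]
width: 0.997
```

```bash
cat > w.py <<'E'
from h import *
import sys
s=bot.read_state(); c=cam("wrist"); im=bot.read_camera("wrist")
from scipy.spatial.transform import Rotation as Ro
R=Ro.from_rotvec(s["tcp_rot"]).as_matrix()
print(s["time"],s["tool_pos"].round(4),"yaw",np.degrees(np.arctan2(R[1,0],R[0,0])).round(2),"z",R[:,2].round(3),s["q"].round(2),s["wrist_force"].round(1),s["width"])
print("cam",(-c[3].T@c[4]).round(3),c[0])
cv2.imwrite(sys.argv[1],im); np.savez(sys.argv[1]+".npz",im=im,f=c[0],cx=c[1],cy=c[2],R=c[3],t=c[4])
E
python3 w.py pics/w1.png
```

```text
2.25 [ 0.486  -0.1756  0.4011] yaw -13.9 z [-0.001 -0.    -1.   ] [-0.39 -0.1   1.69 -0.    1.55  1.42] [-0.2 -0.7  0.1] 0.9972978097072865
cam [ 0.556 -0.192  0.544] 277.02439802941706
```

View pics/w1.png

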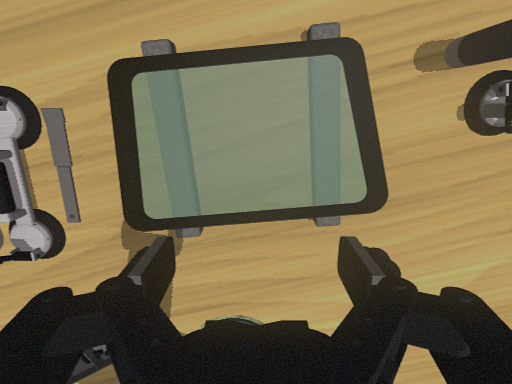

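The wrist view shows the whole glass, with corners near (108,60), (362,38), (387,210) and (127,230). I'll fit its edges here.

```bash
cat > g2.py <<'E'
from h import *
d=np.load("pics/w1.png.npz"); im=d["im"]; c=(float(d["f"]),float(d["cx"]),float(d["cy"]),d["R"],d["t"])
m=(im.max(2)<62).astype(np.uint8); m[234:]=0; m[:,:100]=0; m[:,395:]=0
m=cv2.morphologyEx(m,cv2.MORPH_CLOSE,np.ones((5,5),np.uint8))
k=max(cv2.findContours(m,cv2.RETR_EXTERNAL,cv2.CHAIN_APPROX_NONE)[0],key=cv2.contourArea)
f=np.zeros_like(m); cv2.drawContours(f,[k],-1,1,-1)
f=cv2.morphologyEx(f,cv2.MORPH_OPEN,cv2.getStructuringElement(cv2.MORPH_ELLIPSE,(41,41)))
k=max(cv2.findContours(f,cv2.RETR_EXTERNAL,cv2.CHAIN_APPROX_NONE)[0],key=cv2.contourArea)
P=np.array([px2w(c,p[0][0]+0.,p[0][1]+0.,.045)[:2] for p in k])*1000
q=np.array([[115,110],[120,180]]);L={}
for nm,a,b in[("left",(111,90),(122,200)),("top",(140,58),(335,40)),("right",(366,70),(384,180)),("bot",(160,229),(360,213))]:
    a=np.array(a,float);b=np.array(b,float);K=k[:,0].astype(float);n=np.array([-(b-a)[1],(b-a)[0]])/np.hypot(*(b-a));t=(K-a)@(b-a)/((b-a)@(b-a))
    s=P[(abs((K-a)@n)<12)&(t>0)&(t<1)]
    l=cv2.fitLine(s.astype(np.float32),cv2.DIST_HUBER,0,.01,.01).ravel();L[nm]=l
    print(nm,len(s),np.degrees(np.arctan2(l[1],l[0])).round(2),l[2:].round(1))
e=L["top"][:2]*np.sign(L["top"][1])+L["bot"][:2]*np.sign(L["bot"][1]);e/=np.hypot(*e);n=np.array([e[1],-e[0]])
xs=[L[i][2:]@n for i in("bot","top")];xm=np.mean(xs);pts=[]
for i in("left","right"):
    l=L[i];pts.append(l[2:]+l[:2]*(xm-l[2:]@n)/(l[:2]@n))
print("yaw",np.degrees(np.arctan2(e[1],e[0])),"w",xs[1]-xs[0],"len",(pts[0]-pts[1])@e,"mid",(pts[0]+pts[1])/2,"proj",(P@e).min(),(P@e).max(), "bbox mid",n*xm+e*((P@e).min()+(P@e).max())/2)
E
python3 g2.py
```

```text
left 109 -15.24 [551.   68.8]
top 195 81.06 [ 653.3 -182.7]
right 109 2.95 [ 474.3 -387.3]
bot 199 81.15 [ 348.1 -148.2]
yaw 81.1026 w 306.7994 len 465.70572 mid [ 501.92218 -157.72438] proj -334.3840115521958 167.5766750577206 bbox mid [ 501.11680696 -162.86898863]
```

Glass middle is about (0.5015, -0.161), yaw 81.1°. The fitted sizes are 307 × 466 mm at mid-width, against a nominal 310 × 470. Next is the lifter.

Emit:
play_rows(
  series=[
    {"translation":[-0.007,-0.0466,0],"spin":0},
    {"translation":[-0.007,-0.0466,0],"spin":0},
    {"translation":[-0.007,-0.0466,0],"spin":0},
    {"translation":[-0.007,-0.0466,0],"spin":0},
    {"translation":[-0.007,-0.0466,0],"spin":0},
  ],
)

```text
time: 2.8
tool_pos: [0.5083, 0.0575, 0.4016]
tcp_rot: [3.117, -0.39, 0.001]
wrist_force: [1.4, -0.4, 0.3]
width: 0.999
```

Emit:
play_rows(
  series=[
    {"translation":[-0.007,-0.0466,0],"spin":0},
    {"translation":[-0.007,-0.0466,0],"spin":0},
    {"translation":[-0.007,-0.0466,0],"spin":0},
    {"translation":[-0.007,-0.0466,0],"spin":0},
    {"translation":[-0.007,-0.0466,0],"spin":0},
  ],
)

```text
time: 3.3
tool_pos: [0.532, 0.2921, 0.4015]
tcp_rot: [3.117, -0.39, 0.001]
wrist_force: [0.2, -0.4, -0.2]
width: 0.997
```

Emit:
play_rows(
  series=[
    {"translation":[0,0,0.03],"spin":0},
    {"translation":[0,0,0.03],"spin":0},
    {"translation":[0,0,0],"spin":0},
    {"translation":[0,0,0],"spin":0},
  ],
)

```text
time: 3.7
tool_pos: [0.5315, 0.2907, 0.341]
tcp_rot: [3.116, -0.388, -0.002]
wrist_force: [0.7, 0.1, 1.2]
width: 0.997
```

```bash
python3 w.py pics/w2.png
```

```text
3.7 [0.5315 0.2907 0.341 ] yaw -14.2 z [-0.001 -0.001 -1.   ] [ 0.46  0.09  1.61 -0.    1.45  2.28] [0.7 0.1 1.2] 0.9971538023518417
cam [0.601 0.274 0.484] 277.02439802941706
```

View pics/w2.png

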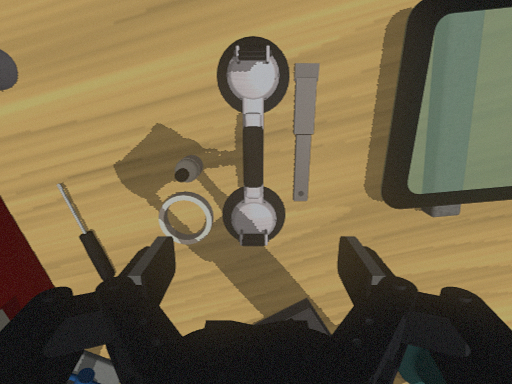

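The lifter is nearly aligned with the tool: grip at columns 243–263, rows 127–187, cups near (253,75) and (254,215). The primer at (187,168) and tape at (186,217) are on the left and the pry tool on the right.

```bash
python3 - <<'E'
from h import *
d=np.load("pics/w2.png.npz"); im=d["im"]; c=(float(d["f"]),float(d["cx"]),float(d["cy"]),d["R"],d["t"])
m=(im.max(2)<60).astype(np.uint8)
r=m.copy()*0; r[122:192,236:270]=m[122:192,236:270]
n,l,s,ce=cv2.connectedComponentsWithStats(r); i=1+s[1:,4].argmax(); print(s[i],ce[i])
pts=np.argwhere(l==i)[:,::-1].astype(np.float32); b=cv2.minAreaRect(pts); print(b)
print("grip",px2w(c,*b[0],.073).round(4))
# cup outer dark rings: min enclosing circle of dark
for (x0,y0,x1,y1) in((212,30,294,120),(216,180,290,250)):
    mm=m[y0:y1,x0:x1]; ks=cv2.findContours(mm,cv2.RETR_EXTERNAL,cv2.CHAIN_APPROX_NONE)[0]; k=max(ks,key=cv2.contourArea)
    (u,v),R=cv2.minEnclosingCircle(k); print("cup",u+x0,v+y0,R,px2w(c,u+x0,v+y0,.007).round(4))
E
```

```text
[244 149  11  38 176] [246.85227273 169.77840909]
((249.0, 167.5), (37.0, 10.0), 90.0)
grip [0.5186 0.3059 0.073 ]
cup 254.5 74.0 38.20022964477539 [0.6504 0.2641 0.007 ]
cup 240.0 213.0 26.076908111572266 [0.4266 0.3486 0.007 ]
```

```bash
python3 - <<'E'
from h import *
d=np.load("pics/w2.png.npz"); im=cv2.medianBlur(d["im"],5); c=(float(d["f"]),float(d["cx"]),float(d["cy"]),d["R"],d["t"])
for T in(70,85):
    m=(im.max(2)<T).astype(np.uint8)
    for nm,(x0,y0,x1,y1),z in(("grip",(236,120,272,194),.07),("cupA",(212,30,294,118),.007),("cupB",(216,182,290,250),.007)):
        k=max(cv2.findContours(m[y0:y1,x0:x1].copy(),cv2.RETR_EXTERNAL,cv2.CHAIN_APPROX_NONE)[0],key=cv2.contourArea)
        if nm=="grip": b=cv2.minAreaRect(k); u,v=b[0]; e=b[1:]
        else: (u,v),e=cv2.minEnclosingCircle(k)
        print(T,nm,u+x0,v+y0,e,px2w(c,u+x0,v+y0,z).round(4))
for p in((253.5,157,.07),(253.5,75.5,.014),(254,215.5,.014)): print(px2w(c,*p).round(4))
E
```

```text
70 grip 252.5 156.5 ((59.0, 19.0), 90.0) [0.533  0.2968 0.07  ]
70 cupA 253.0 74.40410995483398 38.25016403198242 [0.6504 0.2666 0.007 ]
70 cupB 238.5 212.5 25.62235450744629 [0.4282 0.351  0.007 ]
85 grip 252.5 156.0 ((60.0, 19.0), 90.0) [0.5337 0.2966 0.07  ]
85 cupA 252.5 74.55479431152344 38.296478271484375 [0.6504 0.2674 0.007 ]
85 cupB 251.5 216.0 30.842439651489258 [0.4157 0.3295 0.007 ]
[0.5319 0.2955 0.07  ]
[0.6479 0.2663 0.014 ]
[0.4182 0.3241 0.014 ]
```

Emit:
play_rows(
  series=[
    {"translation":[0,-0.0055,0.045],"spin":0},
    {"translation":[0,0,0.045],"spin":0},
    {"translation":[0,0,0.045],"spin":0},
    {"translation":[0,0,0.045],"spin":0},
    {"translation":[0,0,0.045],"spin":0},
  ],
)

```text
time: 4.25
tool_pos: [0.535, 0.2979, 0.118]
tcp_rot: [-3.115, 0.387, -0.008]
wrist_force: [-0.1, 0.6, -0.0]
width: 0.998
```

Emit:
play_rows(
  series=[
    {"translation":[0,0,0.025],"spin":0},
    {"translation":[0,0,0.025],"spin":0},
    {"translation":[0,0,0.015],"spin":0},
    {"translation":[0,0,0.013],"spin":0},
    {"translation":[0,0,0],"spin":0},
  ],
)

```text
time: 4.75
tool_pos: [0.5325, 0.2973, 0.0378]
tcp_rot: [3.117, -0.386, -0.001]
wrist_force: [-0.2, 0.1, -1.2]
width: 1.0
```

Emit:
play_rows(
  series=[
    {"translation":[0,0,0],"spin":0},
    {"translation":[0,0,0],"spin":0},
    {"translation":[0,0,0],"spin":0},
    {"translation":[0,0,0],"spin":0},
    {"translation":[0,0,0],"spin":0},
  ],
  jaw=-1,
  force=70,
)

```text
time: 5.25
tool_pos: [0.5329, 0.2969, 0.0397]
tcp_rot: [3.117, -0.384, 0.001]
wrist_force: [-0.4, -4.0, 6.0]
width: 0.352
```

Emit:
play_rows(
  series=[
    {"translation":[0,0,0],"spin":0},
    {"translation":[0,0,0],"spin":0},
    {"translation":[0,0,-0.005],"spin":0},
    {"translation":[0,0,-0.01],"spin":0},
    {"translation":[0,0,0],"spin":0},
  ],
)

```text
time: 5.75
tool_pos: [0.5328, 0.2981, 0.0541]
tcp_rot: [-3.117, 0.385, -0.002]
wrist_force: [1.7, 0.5, -7.6]
width: 0.355
```

```bash
python3 w.py pics/w3.png
```

```text
5.75 [0.5328 0.2981 0.0541] yaw -14.07 z [ 0.001  0.001 -1.   ] [0.47 0.31 1.9  0.   0.93 2.29] [ 1.7  0.5 -7.6] 0.3545667246697864
cam [0.602 0.282 0.197] 277.02439802941706
```

View pics/w3.png

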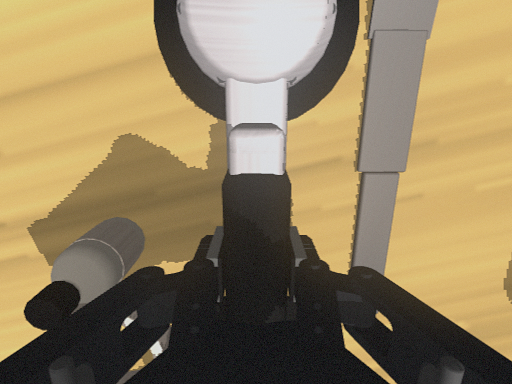

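The lifter is held: width matches the 31 mm grip, load is about 7.6 N, and it is aligned with the tool. I'll lift, carry, then turn by -19 units.

Emit:
play_rows(
  series=[
    {"translation":[0,0,-0.02],"spin":0},
    {"translation":[0,0,-0.035],"spin":0},
    {"translation":[0,0,-0.04],"spin":0},
    {"translation":[0,0,-0.035],"spin":0},
    {"translation":[0,0,-0.02],"spin":0},
  ],
)

```text
time: 6.3
tool_pos: [0.5337, 0.2986, 0.2067]
tcp_rot: [-3.115, 0.384, -0.006]
wrist_force: [1.2, 0.7, -6.9]
width: 0.349
```

Emit:
play_rows(
  series=[
    {"translation":[0.0027,0.015,0],"spin":0},
    {"translation":[0.0054,0.0301,0],"spin":0},
    {"translation":[0.0054,0.0301,0],"spin":0},
    {"translation":[0.0054,0.0301,0],"spin":0},
    {"translation":[0.0054,0.0301,0],"spin":0},
  ],
)

```text
time: 6.8
tool_pos: [0.5211, 0.1584, 0.2008]
tcp_rot: [3.116, -0.384, -0.006]
wrist_force: [-0.0, -0.3, -7.0]
width: 0.355
```

Emit:
play_rows(
  series=[
    {"translation":[0.0054,0.0301,0],"spin":0},
    {"translation":[0.0054,0.0301,0],"spin":0},
    {"translation":[0.0054,0.0301,0],"spin":0},
    {"translation":[0.0054,0.0301,0],"spin":0},
    {"translation":[0.0054,0.0301,0],"spin":0},
  ],
)

```text
time: 7.3
tool_pos: [0.5106, 0.0063, 0.201]
tcp_rot: [3.117, -0.385, -0.006]
wrist_force: [-0.0, -0.3, -6.8]
width: 0.354
```

Emit:
play_rows(
  series=[
    {"translation":[0.0054,0.0301,0],"spin":0},
    {"translation":[0.0054,0.0301,0],"spin":0},
    {"translation":[0.0054,0.0301,0],"spin":0},
    {"translation":[0.0054,0.0301,0],"spin":0},
    {"translation":[0.0054,0.0301,0],"spin":0},
  ],
)

```text
time: 7.8
tool_pos: [0.5001, -0.1457, 0.2009]
tcp_rot: [-3.117, 0.385, 0.006]
wrist_force: [-0.1, 0.4, -8.1]
width: 0.353
```

Emit:
play_rows(
  series=[
    {"translation":[0.0027,0.015,0],"spin":-0.5},
    {"translation":[0,0,0],"spin":-1},
    {"translation":[0,0,0],"spin":-1},
    {"translation":[0,0,0],"spin":-1},
    {"translation":[0,0,0],"spin":-1},
  ],
)

```text
time: 8.3
tool_pos: [0.4992, -0.1598, 0.2008]
tcp_rot: [-3.131, -0.236, 0.006]
wrist_force: [-0.4, 0.3, -6.7]
width: 0.354
```

Emit:
play_rows(
  series=[
    {"translation":[0,0,0],"spin":-1},
    {"translation":[0,0,0],"spin":-1},
    {"translation":[0,0,0],"spin":-1},
    {"translation":[0,0,0],"spin":-1},
    {"translation":[0,0,0],"spin":-1},
  ],
)

```text
time: 8.8
tool_pos: [0.4992, -0.1596, 0.2009]
tcp_rot: [-3.005, -0.908, 0.005]
wrist_force: [0.5, -0.1, -7.4]
width: 0.352
```

Emit:
play_rows(
  series=[
    {"translation":[0,0,0],"spin":-1},
    {"translation":[0,0,0],"spin":-1},
    {"translation":[0,0,0],"spin":-1},
    {"translation":[0,0,0],"spin":-1},
    {"translation":[0,0,0],"spin":-1},
  ],
)

```text
time: 9.3
tool_pos: [0.4992, -0.1596, 0.2008]
tcp_rot: [-2.737, -1.537, 0.005]
wrist_force: [-0.2, 0.2, -6.8]
width: 0.354
```

Emit:
play_rows(
  series=[
    {"translation":[0,0,0],"spin":-1},
    {"translation":[0,0,0],"spin":-1},
    {"translation":[0,0,0],"spin":-1},
    {"translation":[0,0,0],"spin":-1},
    {"translation":[0,0,0],"spin":-0.5},
  ],
)

```text
time: 9.8
tool_pos: [0.4992, -0.1597, 0.2008]
tcp_rot: [-2.385, -2.04, 0.004]
wrist_force: [-0.5, 0.4, -6.5]
width: 0.353
```

Emit:
play_rows(
  series=[
    {"translation":[0,0,0],"spin":0},
    {"translation":[0,0,0],"spin":0},
  ],
)

```text
time: 10.0
tool_pos: [0.5, -0.1597, 0.2017]
tcp_rot: [-2.39, -2.036, 0.002]
wrist_force: [-0.4, -0.6, -7.6]
width: 0.348
```

```bash
python3 w.py pics/w4.png; python3 -c "
from h import *
a=bot.read_camera('top')[130:260,210:370];b=bot.read_camera('scene')
cv2.imwrite('pics/m4.png',np.vstack([cv2.resize(cv2.imread('pics/w4.png'),(400,300)),cv2.resize(a,(400,300))]))
cv2.imwrite('pics/s4.png',b)
"
```

```text
10.0 [ 0.5    -0.1597  0.2017] yaw 80.85 z [-0.003  0.001 -1.   ] [-0.36  0.    1.95 -0.    1.19 -0.2 ] [-0.4 -0.6 -7.6] 0.3479507009021271
cam [ 0.511 -0.087  0.344] 277.02439802941706
```

View pics/m4.png

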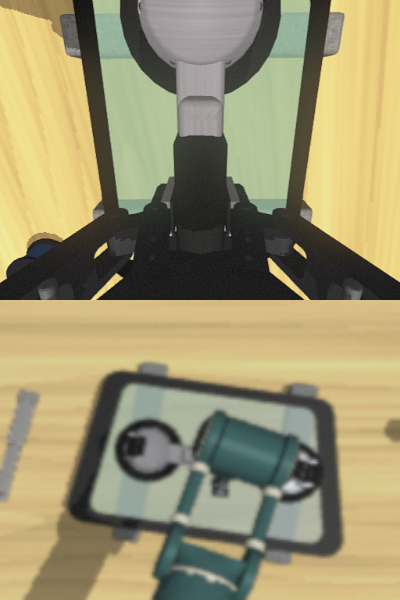

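The lifter is over the middle of the glass and parallel to its long side. Both levers are up. Lowering it gently now.

Emit:
play_rows(
  series=[
    {"translation":[-0.001,0.0015,0.015],"spin":-0.05},
    {"translation":[0,0,0.03],"spin":0},
    {"translation":[0,0,0.03],"spin":0},
    {"translation":[0,0,0.02],"spin":0},
    {"translation":[0,0,0.008],"spin":0},
  ],
)

```text
time: 10.65
tool_pos: [0.4999, -0.1601, 0.0964]
tcp_rot: [-2.382, -2.04, 0.005]
wrist_force: [-1.6, 0.2, -8.6]
width: 0.358
```

Emit:
play_rows(
  series=[
    {"translation":[0,0,0.003],"spin":0},
    {"translation":[0,0,0.003],"spin":0},
    {"translation":[0,0,0.002],"spin":0},
    {"translation":[0,0,0.002],"spin":0},
    {"translation":[0,0,0.001],"spin":0},
  ],
)

```text
time: 11.15
tool_pos: [0.5031, -0.1612, 0.0899]
tcp_rot: [2.385, 2.043, 0.001]
wrist_force: [0.6, 0.0, -7.0]
width: 0.348
```

Emit:
play_rows(
  series=[
    {"translation":[0,0,0.001],"spin":0},
    {"translation":[0,0,0.001],"spin":0},
    {"translation":[0,0,0],"spin":0},
    {"translation":[0,0,0],"spin":0},
  ],
)

```text
time: 11.55
tool_pos: [0.5026, -0.161, 0.0873]
tcp_rot: [2.386, 2.044, -0.0]
wrist_force: [0.5, 0.0, -8.2]
width: 0.352
```

Emit:
play_rows(
  series=[
    {"translation":[0,0,0.001],"spin":0},
    {"translation":[0,0,0.001],"spin":0},
    {"translation":[0,0,0],"spin":0},
  ],
)

```text
time: 11.85
tool_pos: [0.5024, -0.1609, 0.0851]
tcp_rot: [-2.385, -2.044, 0.0]
wrist_force: [0.3, -0.3, -7.0]
width: 0.354
```

Emit:
play_rows(
  series=[
    {"translation":[0,0,0.001],"spin":0},
    {"translation":[0,0,0],"spin":0},
    {"translation":[0,0,0],"spin":0},
  ],
)

```text
time: 12.15
tool_pos: [0.5026, -0.161, 0.0847]
tcp_rot: [2.386, 2.044, -0.0]
wrist_force: [-1.9, 0.3, -3.0]
width: 0.35
```

Emit:
play_rows(
  series=[
    {"translation":[0,0,0.001],"spin":0},
    {"translation":[0,0,0],"spin":0},
    {"translation":[0,0,0],"spin":0},
  ],
)

```text
time: 12.45
tool_pos: [0.5026, -0.161, 0.0847]
tcp_rot: [-2.386, -2.044, 0.0]
wrist_force: [-6.0, 2.0, 6.2]
width: 0.355
```

Emit:
play_rows(
  series=[
    {"translation":[0,0,0],"spin":0},
    {"translation":[0,0,0],"spin":0},
    {"translation":[0,0,0],"spin":0},
    {"translation":[0,0,0],"spin":0},
    {"translation":[0,0,0],"spin":0},
  ],
  jaw=1,
)

```text
time: 12.95
tool_pos: [0.5029, -0.1611, 0.0834]
tcp_rot: [2.385, 2.044, 0.0]
wrist_force: [-0.5, -0.1, 0.5]
width: 0.997
```

Emit:
play_rows(
  series=[
    {"translation":[0,0,-0.02],"spin":0},
    {"translation":[0,0,-0.04],"spin":0},
    {"translation":[0,0,-0.045],"spin":0},
    {"translation":[0,0,-0.045],"spin":0},
    {"translation":[0,0,-0.045],"spin":0},
  ],
)

```text
time: 13.45
tool_pos: [0.5023, -0.1609, 0.2799]
tcp_rot: [2.386, 2.044, 0.0]
wrist_force: [0.5, -0.2, -0.5]
width: 0.997
```

Emit:
play_rows(
  series=[
    {"translation":[-0.03,0,-0.045],"spin":0},
    {"translation":[-0.03,0,-0.04],"spin":0},
    {"translation":[-0.01,0,-0.02],"spin":0},
    {"translation":[0,0,0],"spin":0},
    {"translation":[0,0,0],"spin":0},
  ],
  jaw=-1,
)

```text
time: 13.95
tool_pos: [0.4921, -0.2278, 0.3793]
tcp_rot: [-2.386, -2.043, -0.001]
wrist_force: [-0.3, 0.6, -0.8]
width: 0.143
```

```bash
python3 w.py pics/w5.png; python3 -c "
from h import *
b=bot.read_camera('scene');cv2.imwrite('pics/s5.png',np.hstack([cv2.resize(cv2.imread('pics/w5.png'),(480,360)),cv2.resize(b[110:230,130:310],(320,213),interpolation=cv2.INTER_CUBIC)[:360] if 0 else cv2.copyMakeBorder(cv2.resize(b[110:230,140:310],(320,226),interpolation=cv2.INTER_CUBIC),0,134,0,0,0)]))
"
```

```text
13.95 [ 0.4921 -0.2278  0.3793] yaw 81.14 z [-0.     0.001 -1.   ] [-0.48 -0.05  1.68  0.    1.51 -0.33] [-0.3  0.6 -0.8] 0.14275922949786268
cam [ 0.503 -0.155  0.522] 277.02439802941706
```

View pics/s5.png

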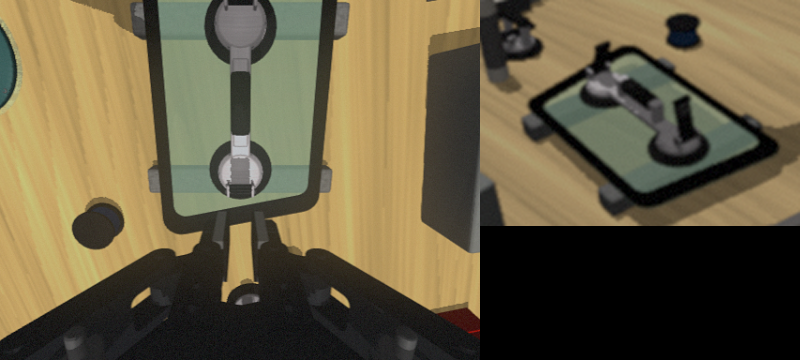

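The lifter stands on the glass with both levers up. In the wrist view the grip spans rows 70–135 at column 241, midway between the glass edges. I'll check its position numerically.

```bash
python3 - <<'E'
from h import *
d=np.load("pics/w5.png.npz"); im=cv2.medianBlur(d["im"],3); c=(float(d["f"]),float(d["cx"]),float(d["cy"]),d["R"],d["t"])
m=(im.max(2)<60).astype(np.uint8)
x0,y0,x1,y1=240,65,275,155
k=max(cv2.findContours(m[y0:y1,x0:x1].copy(),cv2.RETR_EXTERNAL,cv2.CHAIN_APPROX_NONE)[0],key=cv2.contourArea)
b=cv2.minAreaRect(k); print(b); C=px2w(c,b[0][0]+x0,b[0][1]+y0,.115); print("grip",C)
s=bot.read_state(); a=np.radians(81.1); T=np.array([[np.cos(a),np.sin(a)],[np.sin(a),-np.cos(a)]])
print("tcp rel (s,lat) to (.5025,-.161):",T@(s["tool_pos"][:2]-[.5025,-.161]),"to grip",T@(s["tool_pos"][:2]-C[:2]),s["tool_pos"],s["width"])
E
```

```text
((16.0, 44.5), (67.0, 20.0), 90.0)
grip [ 0.50221177 -0.15791666  0.115     ]
tcp rel (s,lat) to (.5025,-.161): [-0.06681207 -0.00062144] to grip [-0.0698137   0.00014035] [ 0.49154952 -0.2269115   0.37744623] 0.0041030166128856365
```

Lifter centre measures about (0.502, -0.158 to -0.161) and is laterally aligned with the tool. Next I'll fold the -y end lever: descend outside it, then sweep in and down.

Emit:
play_rows(
  series=[
    {"translation":[-0.039,0,0.03],"spin":0},
    {"translation":[-0.039,0,0.03],"spin":0},
    {"translation":[-0.038,0,0.03],"spin":0},
    {"translation":[0,0,0.045],"spin":0},
    {"translation":[0,0,0.045],"spin":0},
  ],
  jaw=-1,
)

```text
time: 14.55
tool_pos: [0.4734, -0.3423, 0.1965]
tcp_rot: [-2.385, -2.041, 0.0]
wrist_force: [1.2, -1.1, -0.2]
width: -0.002
```

Emit:
play_rows(
  series=[
    {"translation":[0,0,0.035],"spin":0},
    {"translation":[0,0,0.015],"spin":0},
    {"translation":[0,0,0],"spin":0},
    {"translation":[0,0,0],"spin":0},
  ],
)

```text
time: 14.95
tool_pos: [0.4751, -0.3425, 0.1506]
tcp_rot: [2.384, 2.044, 0.0]
wrist_force: [0.6, -0.8, 1.1]
width: -0.002
```

Emit:
play_rows(
  series=[
    {"translation":[0.008,0,0],"spin":0},
    {"translation":[0.008,0,0],"spin":0},
    {"translation":[0.008,0,0],"spin":0},
    {"translation":[0.008,0,0.001],"spin":0},
    {"translation":[0.007,0,0.002],"spin":0},
  ],
)

```text
time: 15.45
tool_pos: [0.4808, -0.3033, 0.1475]
tcp_rot: [2.384, 2.044, 0.001]
wrist_force: [-0.1, 0.3, -0.1]
width: -0.003
```

Emit:
play_rows(
  series=[
    {"translation":[0.007,0,0.002],"spin":0},
    {"translation":[0.007,0,0.003],"spin":0},
    {"translation":[0.006,0,0.004],"spin":0},
    {"translation":[0.006,0,0.004],"spin":0},
    {"translation":[0.005,0,0.004],"spin":0},
  ],
)

```text
time: 15.95
tool_pos: [0.4853, -0.2733, 0.1295]
tcp_rot: [2.385, 2.044, -0.001]
wrist_force: [0.3, -3.2, 0.3]
width: -0.002
```

Emit:
play_rows(
  series=[
    {"translation":[0.004,0,0.005],"spin":0},
    {"translation":[0.004,0,0.006],"spin":0},
    {"translation":[0.003,0,0.006],"spin":0},
    {"translation":[0.003,0,0.007],"spin":0},
    {"translation":[0.002,0,0.007],"spin":0},
  ],
)

```text
time: 16.45
tool_pos: [0.4877, -0.2575, 0.0983]
tcp_rot: [2.385, 2.044, -0.0]
wrist_force: [-1.4, -2.3, 1.8]
width: -0.003
```

Emit:
play_rows(
  series=[
    {"translation":[0,0,0.003],"spin":0},
    {"translation":[0,0,0.002],"spin":0},
    {"translation":[0,0,0.001],"spin":0},
    {"translation":[0,0,0],"spin":0},
    {"translation":[0,0,0],"spin":0},
  ],
)

```text
time: 16.95
tool_pos: [0.4874, -0.2577, 0.0927]
tcp_rot: [-2.386, -2.044, 0.001]
wrist_force: [-0.1, 0.2, 0.7]
width: -0.001
```

Emit:
play_rows(
  series=[
    {"translation":[0,0,0.001],"spin":0},
    {"translation":[0,0,0],"spin":0},
    {"translation":[0,0,0],"spin":0},
  ],
)

```text
time: 17.25
tool_pos: [0.4876, -0.2578, 0.0924]
tcp_rot: [2.386, 2.044, -0.0]
wrist_force: [-1.8, 0.6, 5.4]
width: 0.004
```

Emit:
play_rows(
  series=[
    {"translation":[0,0,0.001],"spin":0},
    {"translation":[0,0,0],"spin":0},
    {"translation":[0,0,0],"spin":0},
  ],
)

```text
time: 17.55
tool_pos: [0.4876, -0.2578, 0.0923]
tcp_rot: [2.386, 2.044, -0.0]
wrist_force: [-3.4, 2.2, 10.7]
width: -0.002
```

Emit:
play_rows(
  series=[
    {"translation":[0,0,-0.02],"spin":0},
    {"translation":[0,0,-0.04],"spin":0},
    {"translation":[0,0,-0.05],"spin":0},
    {"translation":[0.045,0,-0.05],"spin":0},
    {"translation":[0.05,0,0],"spin":0},
  ],
)

```text
time: 18.05
tool_pos: [0.5045, -0.1779, 0.2454]
tcp_rot: [2.38, 2.031, 0.009]
wrist_force: [2.0, 0.2, 0.7]
width: -0.004
```

Emit:
play_rows(
  series=[
    {"translation":[0.05,0,0],"spin":0},
    {"translation":[0.05,0,0],"spin":0},
    {"translation":[0.05,0,0],"spin":0},
    {"translation":[0.035,0,0],"spin":0},
    {"translation":[0,0,0],"spin":0},
  ],
)

```text
time: 18.55
tool_pos: [0.529, 0.0117, 0.2377]
tcp_rot: [-2.38, -2.049, -0.002]
wrist_force: [0.2, -0.1, 0.3]
width: -0.001
```

```bash
python3 - <<'E'
from h import *
s=bot.read_state(); a=np.radians(81.1); T=np.array([[np.cos(a),np.sin(a)],[np.sin(a),-np.cos(a)]])
print(s["tool_pos"],T@(s["tool_pos"][:2]-[.5025,-.161]))
b=bot.read_camera('scene');cv2.imwrite('pics/s6.png',cv2.resize(b[100:240,130:320],None,fx=4,fy=4,interpolation=cv2.INTER_CUBIC))
E
```

```text
[0.52904359 0.01167887 0.23769145] [ 0.17470636 -0.00049121]
```

View pics/s6.png

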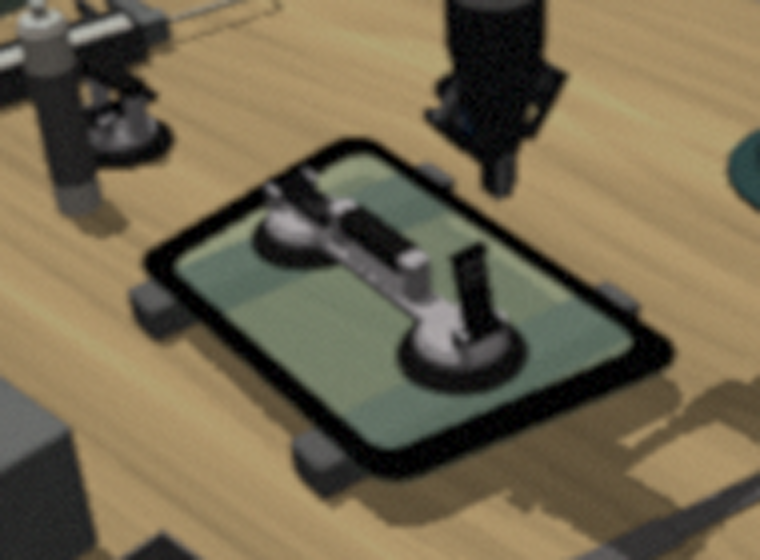

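The far lever lies level beside the handle. The near lever, at about (475,290) in the crop, is still up. Folding it the same way, mirrored.

Emit:
play_rows(
  series=[
    {"translation":[0.01,0,0],"spin":0},
    {"translation":[0,0,0],"spin":0},
    {"translation":[0,0,0.04],"spin":0},
    {"translation":[0,0,0.035],"spin":0},
    {"translation":[0,0,0.013],"spin":0},
  ],
)

```text
time: 19.1
tool_pos: [0.5275, 0.0165, 0.1462]
tcp_rot: [-2.384, -2.039, 0.008]
wrist_force: [-0.9, 0.0, -1.1]
width: 0.0
```

Emit:
play_rows(
  series=[
    {"translation":[0,0,0],"spin":0},
    {"translation":[0,0,0],"spin":0},
  ],
)

```text
time: 19.3
tool_pos: [0.5311, 0.017, 0.1511]
tcp_rot: [2.386, 2.042, 0.001]
wrist_force: [0.3, -0.5, 0.2]
width: -0.001
```

Emit:
play_rows(
  series=[
    {"translation":[-0.004,0,0.001],"spin":0},
    {"translation":[-0.008,0,0.001],"spin":0},
    {"translation":[-0.008,0,0],"spin":0},
    {"translation":[-0.008,0,0.001],"spin":0},
    {"translation":[-0.007,0,0.002],"spin":0},
  ],
)

```text
time: 19.8
tool_pos: [0.5253, -0.0178, 0.1456]
tcp_rot: [2.386, 2.043, 0.002]
wrist_force: [1.2, 1.6, 1.8]
width: 0.0
```

Emit:
play_rows(
  series=[
    {"translation":[-0.007,0,0.002],"spin":0},
    {"translation":[-0.007,0,0.003],"spin":0},
    {"translation":[-0.006,0,0.004],"spin":0},
    {"translation":[-0.006,0,0.004],"spin":0},
    {"translation":[-0.005,0,0.004],"spin":0},
  ],
)

```text
time: 20.3
tool_pos: [0.5203, -0.0479, 0.1276]
tcp_rot: [-2.386, -2.044, -0.001]
wrist_force: [1.1, 2.1, 0.9]
width: 0.003
```

Emit:
play_rows(
  series=[
    {"translation":[-0.004,0,0.005],"spin":0},
    {"translation":[-0.004,0,0.006],"spin":0},
    {"translation":[-0.003,0,0.006],"spin":0},
    {"translation":[-0.003,0,0.007],"spin":0},
    {"translation":[-0.002,0,0.007],"spin":0},
  ],
)

```text
time: 20.8
tool_pos: [0.5175, -0.0635, 0.0963]
tcp_rot: [-2.385, -2.044, 0.0]
wrist_force: [-0.2, 1.3, 1.8]
width: -0.0
```

Emit:
play_rows(
  series=[
    {"translation":[0,0,0.002],"spin":0},
    {"translation":[0,0,0.001],"spin":0},
    {"translation":[0,0,0.001],"spin":0},
    {"translation":[0,0,0],"spin":0},
    {"translation":[0,0,0],"spin":0},
  ],
)

```text
time: 21.3
tool_pos: [0.5176, -0.0633, 0.0929]
tcp_rot: [-2.385, -2.044, -0.0]
wrist_force: [-0.6, 0.8, 0.3]
width: -0.002
```

Emit:
play_rows(
  series=[
    {"translation":[0,0,0.001],"spin":0},
    {"translation":[0,0,0],"spin":0},
    {"translation":[0,0,0],"spin":0},
  ],
)

```text
time: 21.6
tool_pos: [0.5178, -0.0633, 0.0924]
tcp_rot: [-2.386, -2.044, -0.0]
wrist_force: [-2.6, 0.7, 3.0]
width: 0.003
```

Emit:
play_rows(
  series=[
    {"translation":[0,0,0.001],"spin":0},
    {"translation":[0,0,0],"spin":0},
    {"translation":[0,0,0],"spin":0},
  ],
)

```text
time: 21.9
tool_pos: [0.5179, -0.0633, 0.0923]
tcp_rot: [2.386, 2.044, 0.0]
wrist_force: [-3.9, 2.0, 9.7]
width: -0.001
```

The second lever stops at the same height (0.0923 m) with about 10 N. I'll retreat, back off and take a look.

Emit:
play_rows(
  series=[
    {"translation":[0,0,-0.02],"spin":0},
    {"translation":[0,0,-0.04],"spin":0},
    {"translation":[0,0,-0.05],"spin":0},
    {"translation":[-0.04,0,-0.05],"spin":0},
    {"translation":[-0.05,0,-0.05],"spin":0},
  ],
)

```text
time: 22.4
tool_pos: [0.508, -0.1292, 0.2777]
tcp_rot: [2.381, 2.046, 0.002]
wrist_force: [0.6, -1.0, 0.7]
width: -0.002
```

Emit:
play_rows(
  series=[
    {"translation":[-0.05,0,-0.04],"spin":0},
    {"translation":[-0.04,0,-0.03],"spin":0},
    {"translation":[-0.03,0,0],"spin":0},
    {"translation":[0,0,0],"spin":0},
    {"translation":[0,0,0],"spin":0},
  ],
)

```text
time: 22.9
tool_pos: [0.4905, -0.2373, 0.3359]
tcp_rot: [-2.387, -2.041, -0.0]
wrist_force: [-0.6, -0.5, 0.1]
width: 0.002
```

```bash
python3 w.py pics/w7.png; python3 -c "
from h import *
b=bot.read_camera('scene');b=cv2.resize(b[90:290,130:400],(400,296),interpolation=cv2.INTER_CUBIC)
cv2.imwrite('pics/s7.png',np.hstack([cv2.resize(cv2.imread('pics/w7.png'),(395,296)),b]))
"
```

```text
22.9 [ 0.4905 -0.2373  0.3359] yaw 81.08 z [-0.001  0.001 -1.   ] [-0.5  -0.03  1.74  0.    1.43 -0.34] [-0.6 -0.5  0.1] 0.002086330693592229
cam [ 0.501 -0.165  0.479] 277.02439802941706
```

View pics/s7.png

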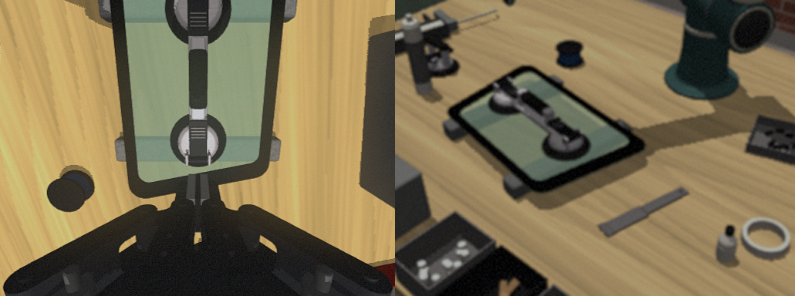

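Both levers lie flat, the lifter is centred and aligned on the glass, and the other things are where they were. I'll run a quick position check, then hand in.

```bash
python3 - <<'E'
from h import *
d=np.load("pics/w7.png.npz"); im=cv2.medianBlur(d["im"],3); c=(float(d["f"]),float(d["cx"]),float(d["cy"]),d["R"],d["t"])
m=(im.max(2)<60).astype(np.uint8); x0,y0,x1,y1=238,62,276,145
k=max(cv2.findContours(m[y0:y1,x0:x1].copy(),cv2.RETR_EXTERNAL,cv2.CHAIN_APPROX_NONE)[0],key=cv2.contourArea)
b=cv2.minAreaRect(k); print(b,px2w(c,b[0][0]+x0,b[0][1]+y0,.115)); print(bot.finish_job())
E
```

```text
((18.5, 40.0), (76.0, 23.0), 90.0) [ 0.50256023 -0.1581463   0.115     ]
the job is handed in; nothing more can be done
None
```

The lifter is on the middle of the glass with both levers folded fully down, and I handed the job in at about 23 s of the 54 s allowed. I picked it up by its handle, set it down gently with both levers still up, then folded each lever with the shut fingers.

**Placement:** the last look put the handle centre at (0.5026, -0.158). My estimate of the glass middle is (0.5015, -0.161), so it is about 3 mm off. The tool was aligned with the glass's long side to about 0.3° when I set the lifter down, and the grip still lined up with the tool in the last picture.

**Levers:** both stopped at the same height, 92 mm above the bench, as expected for level paddles. Each held against about 10 N, and the last pictures show both flat. I did not test the cups' suction by lifting.

**Other items:** the tape, primer and trim tool look untouched in the last picture, and the cartridge and one-cup lifter, partly hidden by the arm, look in place. I did not look at the screwdriver again.

**Disagreement:** the glass is an uneven trapezium, so its middle along the long side came out between y = -0.158 and -0.166 depending on how I defined it. I aimed at -0.161, in between.

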